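# Release the latched key on the cheese cellar's climate console

## Robot

A 7-joint arm with a two-finger parallel gripper is mounted at the origin on the work surface. World frame = base frame: x ahead of the robot, y to its left, z up, the work surface at z = 0. Lengths are in m, angles in degrees, forces in N, time in s.
With the tool pointing down it reaches from about 0.425 to 0.875 m from the base axis. Payload 9.9 kg.
Tool frame: the origin (TCP) lies on the front face of the gripper's body, between the roots of the fingers; the fingertips stand 73 mm ahead of it and the grasp point (between the pads) lies grasp_offset ahead of it (grasp_offset is the distance from the TCP to the grasp point, in m); x points along the fingers, z is the direction in which the jaws open and shut, and the axes are right-handed (so a half turn about x gives the same grasp; the last joint's range is limited). The gripper opens to 85 mm and grips with 20 to 120 N. Pads are 22 mm wide; open, the fingers measure 114 mm over their backs; the gripper's body (76 mm by 85 mm) begins 54 mm behind the grasp point. The pads swing forward as they close: fully open they stand 13 mm farther back than shut.
Start: joints at [-71.551, 32.985, 1.427, 82.34, -0.859, 64.687, -3.237], TCP at [0.266, 0.62, 0.304] pointing down, gripper open.
Joint ranges: [-157.87, 157.87], [-19.46, 123.44], [-87.15, 90], [11.01, 140.99], [-62.26, 242.26], [9.8, 113.94], [-161.44, 161.44]. Speed limits (degrees/s): [127.2, 127.2, 172.46, 172.46, 180, 180, 180].

## Interface

Orientations are given as [roll, pitch, yaw] about the fixed x, y, z axes, in that order (R = Rz(yaw) Ry(pitch) Rx(roll)).
In Python, from rig import * gives the robot as it stands. The module is installed in compiled form; this text tells all that it offers.
- The arm moves only by the shell command python3 -m handwheel 'ROWS'. ROWS is a JSON object of lists of equal length, an entry for each row: "fingers": the opening, from -1 (shut) to 1 (fully open), so that 0 is half open; "travel": the shift along the tool's x, y, z in cm, a list of three; "delta_rot": the turn, a rotation vector about the tool's x, y, z in degrees, a list of three. In form: {"fingers": [fingers, ...], "travel": [[x, y, z], ...], "delta_rot": [[rx, ry, rz], ...]}. A call has 1 to 10 rows; each row shifts and turns the commanded pose from where the row before left it, along the tool's axes as they then stand; what a row does not reach is not made up. A row lasts 1/10 s, in which the tool goes at most 50 mm and 8.59 degrees, less where a joint would pass 70% of its speed; a pose out of reach is approached as far as the arm can. A call is refused whole if a number of a shift passes 5 or a number of a turn 8.59, either way. A call with a gripper value outside its range is refused whole. The fingers move at their own pace and stop on an object; the grip force is fixed at half the most. Time passes only in rows, so rows that do not move let the fingers close. It gives the time, the measured TCP pose, the force and the opening at its end, in the units of the state.
- sense(): the state, without advancing time (a new reading comes with each control period).
- get_image(name): name is "scene" or "top"; returns a dict with "pixels" (480x640x3 uint8, blue, green, red), "intrinsics" (3x3 intrinsics, pixels), "k1" (the pictures are not rectified: a ray, as slopes to the right and down, at radius r is drawn at 1 + k1 r^2 times it, then the intrinsics apply), "rvec" (rotation vector, rad) and "tvec" (3), from world to camera coordinates, as OpenCV has them. Camera axes: x right, y down, z forward; pixel columns grow to the right and rows downward; lengths in m; the calibration is good to about 2 mm. A picture is of the moment at which its call begins. There is no depth.
- job_done(): hands the job in, once; it reports no verdict.
The state is a dict: "t": time; "q": joint angles; "joint_velocities": joint speeds; "joint_torque": joint torques, N m; "eef_pos": TCP position; "tcp_rot": TCP orientation; "force": force on the tool from outside, world axes, zero at the start; "wrist_torque": the same for the moment, N m; "gripper_width": opening from 0.0 (shut) to 1.0 (fully open).
Only numpy, scipy, OpenCV 4.12 (cv2) and the standard library are available. Lean on these libraries where they do the work, as an engineer would, in place of code of your own. Each camera call takes 0.05 s, during which the arm holds its last target.

## Task

One of the four identical white keys on the grey console is still latched down, which keeps the orange flag up in its window. Find it by feel with light taps (a free key gives softly under the finger, the latched one stands firm), then press that key firmly with the shut fingertips until it lets go and the flag drops, and take the hand away. Do not press any of the free keys deep, and leave the cheese, bowl and jar where they stand.

Things in the scene. Friction and masses are not known exactly. Their poses are not given: they have to be found in the camera images.
- console: Grey console fixed on the table, 130 mm (x) by 340 mm (y) by 60 mm high; place and yaw vary. Origin: centre of its underside, at table height; z up, y along the row of keys. Four identical white square key caps (32 by 32 mm, flat tops, 54 mm apart) and then, 78 mm past key 4, a clear flag window (30 by 44 mm, 26 mm high). Exactly one key, any of the four, is latched.
- key1_place (a point): Centre of the top of key 1 (nearest the console's -y end) as it stands when FREE, 80 mm above the table, 20 mm above the console. Fixed in the console (does not move with the key), axes as the console's. A free key moves straight down softly: 0.5 N starts it, then 0.7 N per mm (3.3 N at 4 mm), and springs back. Over 7.5 mm deep (over 6 N) it pushes its interlock pin: a fault.
- key2_place (a point): The same point for key 2, 54 mm along the console's y from key 1. Whichever key is LATCHED has its top only about 2.3 mm below the free height and hardly gives below 7 N. It lets go when pressed to about 9 mm below the free height (about 14 N) and held there half a second, has a hard stop at 10.2 mm (15.5 N), and rises to the free height when the finger leaves it.
- key3_place (a point): The same point for key 3, 54 mm from key 2.
- key4_place (a point): The same point for key 4, 54 mm from key 3, the one nearest the flag window.
- flag (a joint): Orange signal flag (18 by 32 by 16 mm) behind the clear window; it cannot be touched. 0 to 0.003 = raised (a key is latched), grows as it sinks; 0.020 m = dropped out of sight into the console (no key latched).
- cheese: Loose small yellow cheese wheel, 110 mm across, 55 mm high, on the table beyond the console (+x side). Origin: centre of its underside.
- bowl: Loose white bowl, 100 mm across, 45 mm high, on the table beyond the console. Origin: centre of its underside.
- jar: Loose amber jar with steel cap, 60 mm across, 85 mm high, on the table beside the console's +y end. Origin: centre of its underside.
- interlock1 (a joint): Hidden interlock pin under one of the three free keys (its number has nothing to do with the key's number): 0 at the start; pushed down (m), and stays down, when that free key is pressed more than 7 mm deep.
- interlock2 (a joint): Hidden interlock pin under one of the three free keys (its number has nothing to do with the key's number): 0 at the start; pushed down (m), and stays down, when that free key is pressed more than 7 mm deep.
- interlock3 (a joint): Hidden interlock pin under one of the three free keys (its number has nothing to do with the key's number): 0 at the start; pushed down (m), and stays down, when that free key is pressed more than 7 mm deep.

How it is judged:
By the outcome, as a careful person would: the job done as asked, in the order asked, and still so for the second after the job is handed in, with the robot touching nothing.
It also fails if it takes over 56 s, if anything falls off the work surface, if the arm or the gripper's body presses on something with over 40 N, if the wrist force passes 120 N, or if a joint passes its speed limit or range.

## Working session

There is one attempt and no reset: what is moved stays moved. The work goes in short steps, Python scripts to look and compute and a shell command to move; the robot and the scene stay as the last step left them, time stands still between calls to the robot, and variables do not carry over. Pictures are saved under pics/ and viewed, and the job is handed in when it is done.

```bash
mkdir -p pics
python3 - <<'E'
from rig import *
import cv2
s=sense();print({k:s[k] for k in('t','eef_pos','tcp_rot','force','gripper_width')})
for n in('scene','top'):
    d=get_image(n);cv2.imwrite(f'pics/{n}0.png',d['pixels']);print(n,d['intrinsics'],d['k1'],d['rvec'],d['tvec'])
E
```

```text
{'t': 0.0, 'eef_pos': array([0.26629727, 0.61987074, 0.30304552]), 'tcp_rot': array([-176.82206817,   89.90345325, -110.06886194]), 'force': array([-0.29944334, -0.7508865 , -0.19420773]), 'gripper_width': 0.998311182180093}
scene [[460.95641574   0.         306.30060365]
 [  0.         460.95641574 241.61363227]
 [  0.           0.           1.        ]] -0.012742476248583781 [ 2.18330644  1.46507434 -0.42283961] [-0.31904248 -0.4188774   1.31112833]
top [[530.46526631   0.         325.29733447]
 [  0.         530.46526631 242.40351273]
 [  0.           0.           1.        ]] -0.1580371364983872 [ 2.16081984 -2.05462645  0.21912335] [0.04667409 0.63625074 1.03692471]
```

View pics/scene0.png

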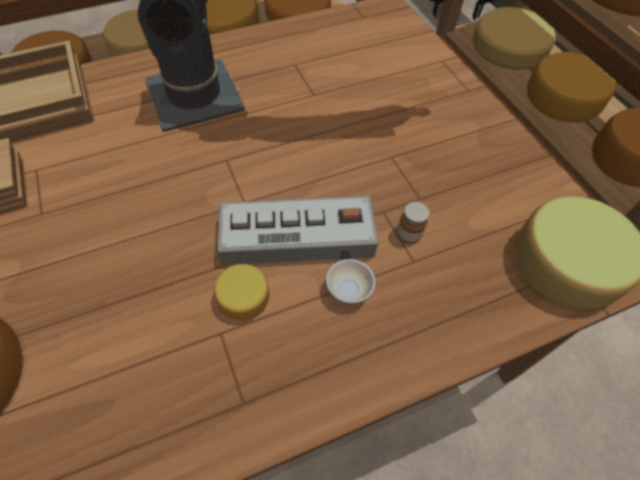

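View pics/top0.png

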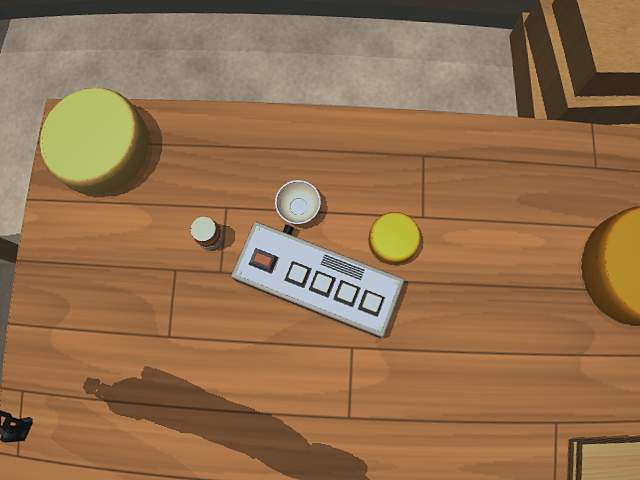

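Scene: keys run from about (240,219) to (315,216), flag at (350,214). Top: key 1 is near (372,302), key 4 near (297,273), flag at (263,260). The arm is out of the way. I'll enlarge both.

Run:
```python
import cv2
a=cv2.imread('pics/top0.png')[215:345,225:415];cv2.imwrite('pics/topc.png',cv2.resize(a,None,fx=4,fy=4,interpolation=cv2.INTER_CUBIC))
a=cv2.imread('pics/scene0.png')[190:270,210:390];cv2.imwrite('pics/scenec.png',cv2.resize(a,None,fx=4,fy=4,interpolation=cv2.INTER_CUBIC))
```

```text
(no output)
```

View pics/topc.png

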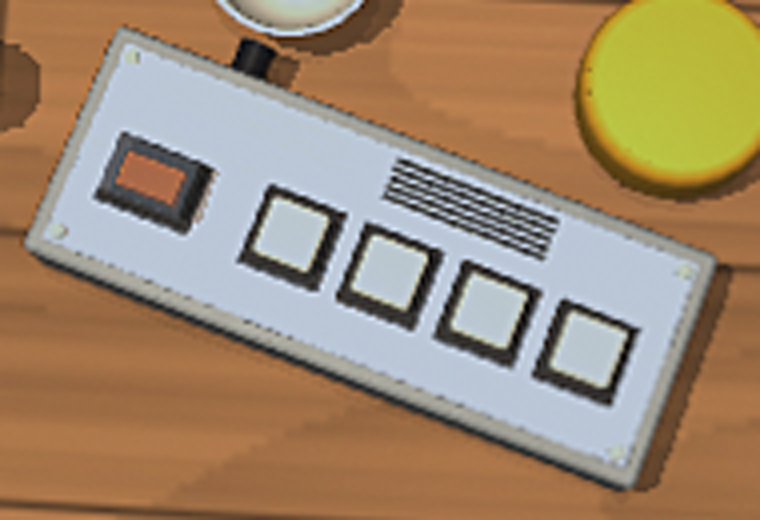

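View pics/scenec.png

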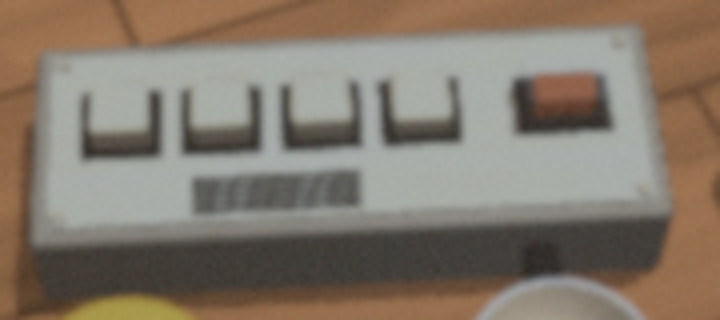

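Keys' top centres in the crops. Top: key 4 (290,234), 3 (388,273), 2 (487,312), 1 (585,349). Scene: 1 (121,109), 2 (221,106), 3 (320,103), 4 (421,101).

```bash
cat > h.py <<'E'
from rig import *
import cv2,numpy as np
from scipy.optimize import least_squares
cal={n:get_image(n) for n in('scene','top')}
def proj(n,X):
    d=cal[n];R=cv2.Rodrigues(np.array(d['rvec']))[0];p=np.atleast_2d(X)@R.T+np.array(d['tvec']).ravel();s=p[:,:2]/p[:,2:]
    s=s*(1+d['k1']*(s**2).sum(1,keepdims=True));K=d['intrinsics'];return s*[K[0][0],K[1][1]]+[K[0][2],K[1][2]]
def tri(a,b):
    f=lambda X:np.r_[(proj('top',X)[0]-a),(proj('scene',X)[0]-b)]
    r=least_squares(f,[.6,.1,.08]);return r.x,r.fun
def at(n,uv,z):
    return np.r_[least_squares(lambda x:proj(n,[*x,z])[0]-uv,[.6,.1]).x,z]
T=lambda u,v:np.array([225+(u+.5)/4-.5,215+(v+.5)/4-.5])
S=lambda u,v:np.array([210+(u+.5)/4-.5,190+(v+.5)/4-.5])
E
python3 - <<'E'
from h import *
t=[(585,349),(487,312),(388,273),(290,234)];s=[(121,109),(221,106),(320,103),(421,101)]
P=[]
for a,b in zip(t,s):
    x,f=tri(T(*a),S(*b));y=at('top',T(*a),.08);P.append(y);print(x.round(4),f.round(2),y.round(4),at('scene',S(*b),.08).round(4))
P=np.array(P);d=P[3]-P[0];print('len',np.linalg.norm(d),'yaw of y',np.degrees(np.arctan2(d[1],d[0])))
print('top corners z.06')
for c in [(120,30),(715,258),(628,488),(27,243)]:print(at('top',T(*c),.06).round(4))
print('bowl,cheese,jar top',at('top',[298,202],.045),at('top',[395,237],.055),at('top',[204,230],.085))
st=sense();from scipy.spatial.transform import Rotation as R
print(R.from_euler('xyz',st['tcp_rot'],degrees=True).as_matrix().round(3),st['eef_pos'],st['t'])
E
```

```text
[ 0.5131 -0.0205  0.0739] [ 0.28  0.08  0.31 -0.03] [ 0.5126 -0.0194  0.08  ] [ 0.5174 -0.0218  0.08  ]
[0.5298 0.0301 0.0717] [ 0.2   0.06  0.22 -0.02] [0.5289 0.0308 0.08  ] [0.5356 0.0281 0.08  ]
[0.5473 0.081  0.0705] [ 0.41  0.14  0.46 -0.05] [0.5463 0.0818 0.08  ] [0.5536 0.0777 0.08  ]
[0.5652 0.1325 0.0685] [ 0.33  0.12  0.37 -0.05] [0.5637 0.1326 0.08  ] [0.5726 0.1282 0.08  ]
len 0.1602783447106085 yaw of y 71.41662912485018
top corners z.06
[0.671  0.2305 0.06  ]
[ 0.565  -0.0869  0.06  ]
[ 0.4448 -0.0455  0.06  ]
[0.5548 0.2703 0.06  ]
bowl,cheese,jar top [0.72415243 0.14231136 0.045     ] [ 0.65486795 -0.06797601  0.055     ] [0.64289431 0.33118263 0.085     ]
[[-0.    -0.919  0.395]
 [-0.001  0.395  0.919]
 [-1.    -0.    -0.001]] [0.26636292 0.61999269 0.3033616 ] 0.2
```

Pitch and yaw agree between the views: the row runs at 71.4° and the spacing is about 53.5 mm. The two views differ by about 5 mm, which the 32 mm caps can absorb. Next I move toward key 4, shutting the fingers on the way.

```bash
python3 -m handwheel '{"fingers":[-1,-1,-1,-1,-1,-1,-1,-1,-1,-1],"travel":[[0,-3.3,-2.35],[0,-3.3,-2.35],[0,-3.3,-2.35],[0,-3.3,-2.35],[0,-3.3,-2.35],[0,-3.3,-2.35],[0,-3.3,-2.35],[0,-3.3,-2.35],[0,-3.3,-2.35],[0,-3.3,-2.35]],"delta_rot":[[0,0,0],[0,0,0],[0,0,0],[0,0,0],[0,0,0],[0,0,0],[0,0,0],[0,0,0],[0,0,0],[0,0,0]]}'
cat > st.py <<'E'
from rig import *
import numpy as np
from scipy.spatial.transform import Rotation as R
K={1:(.5122,-.0208),2:(.5294,.0304),3:(.5466,.0816),4:(.5638,.1328)}
def st():
    s=sense();M=R.from_euler('xyz',s['tcp_rot'],degrees=True).as_matrix();p=np.array(s['eef_pos'])
    print('t',round(s['t'],2),'p',p.round(4),'F',np.round(s['force'],2),'w',round(s['gripper_width'],3),'tipz',round(p[2]-.073,4))
    print(' x',M[:,0].round(3),'zyaw',np.degrees(np.arctan2(M[1,2],M[0,2])).round(2))
    for k,v in K.items():print(k,'tool cm',(100*(M.T@(np.r_[v,.153]-p))).round(2))
st()
E
python3 st.py
```

```text
t: 1.2
eef_pos: [0.4775, 0.2725, 0.3039]
tcp_rot: [-42.7, 90.0, 24.0]
force: [0.7, 0.5, -0.1]
gripper_width: -0.001
t 1.2 p [0.4775 0.2725 0.3039] F [ 0.68  0.48 -0.06] w -0.001 tipz 0.2309
 x [ 0.  0. -1.] zyaw 66.75
1 tool cm [ 15.09 -14.76 -25.58]
2 tool cm [ 15.09 -14.32 -20.2 ]
3 tool cm [ 15.09 -13.88 -14.81]
4 tool cm [ 15.09 -13.44  -9.43]
```

```bash
python3 -m handwheel '{"fingers":[-1,-1,-1,-1,-1,-1,-1],"travel":[[0,-3.36,-2.36],[0,-3.36,-2.36],[0,-3.36,-2.36],[0,-3.36,-2.36],[4,0,0],[4,0,0],[4,0,0]],"delta_rot":[[0,0,0],[0,0,0],[0,0,0],[0,0,0],[-4.7,0,0],[0,0,0],[0,0,0]]}'
python3 st.py
python3 -c "
from rig import *
import cv2
for n in('scene','top'):
    cv2.imwrite(f'pics/{n}1.png',get_image(n)['pixels'])
a=cv2.imread('pics/top1.png')[215:345,225:415];b=cv2.imread('pics/scene1.png')[150:270,200:390]
cv2.imwrite('pics/top1c.png',cv2.resize(a,None,fx=4,fy=4,interpolation=2))
cv2.imwrite('pics/scene1c.png',cv2.resize(b,None,fx=4,fy=4,interpolation=2))
"
```

```text
t: 1.9
eef_pos: [0.5633, 0.1338, 0.1828]
tcp_rot: [-44.5, 89.9, 26.9]
force: [0.5, -0.3, 0.0]
gripper_width: -0.002
t 1.9 p [0.5633 0.1338 0.1828] F [ 0.47 -0.32  0.02] w -0.002 tipz 0.1098
 x [ 0.001  0.    -1.   ] zyaw 71.4
1 tool cm [  2.97  -0.08 -16.28]
2 tool cm [  2.97  -0.08 -10.88]
3 tool cm [ 2.98 -0.08 -5.48]
4 tool cm [ 2.98 -0.08 -0.08]
```

View pics/scene1c.png

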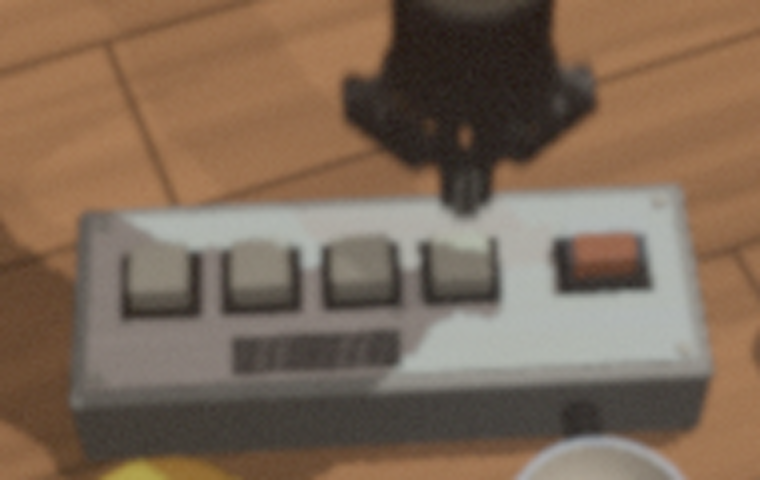

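View pics/top1c.png

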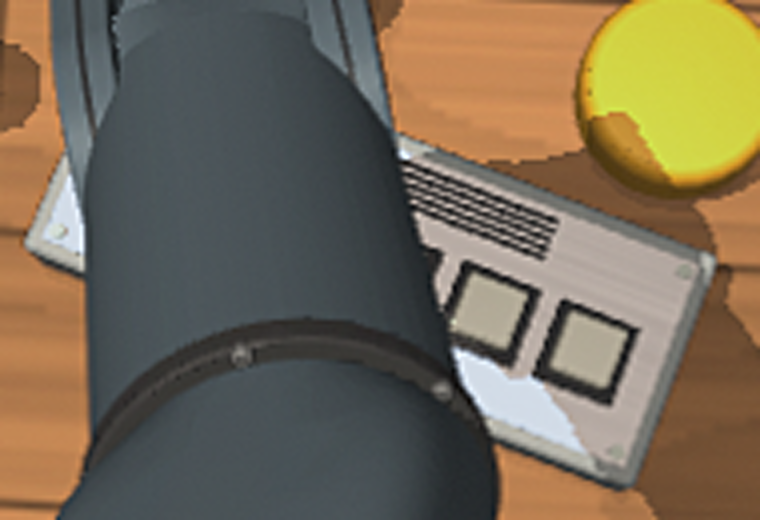

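The scene crop shows the fingertips at about (465,212), over key 4's column. I'll check the calibration by projecting the tip.

```bash
python3 -c "
from h import *
f=lambda X:(proj('scene',X)-[200,150]+.5)*4-.5
print(f([[.5633,.1338,.110],[.5638,.1328,.08],[.5294,.0304,.08]]))"
```

```text
[[465.17876086 210.58499121]
 [462.43009177 246.10018273]
 [261.11633469 256.05410886]]
```

```bash
python3 -c "
from h import *
import cv2
im={'scene':cv2.imread('pics/scene0.png'),'top':cv2.imread('pics/top0.png')}
u=np.array([.319,.948,0]);v=np.array([.948,-.319,0])
off={'scene':(200,150),'top':(225,215)}
for n in im:
    o=np.array(off[n]);c=cv2.resize(im[n][o[1]:o[1]+130,o[0]:o[0]+190],None,fx=4,fy=4,interpolation=2)
    for k in [(.5122,-.0208),(.5294,.0304),(.5466,.0816),(.5638,.1328)]:
        p=np.array([*k,.08]);q=[p+.016*(a*u+b*v) for a,b in((1,1),(1,-1),(-1,-1),(-1,1))]
        q=((proj(n,q)-o+.5)*4-.5).round().astype(int)
        cv2.polylines(c,[q],1,(0,0,255),1)
    cv2.imwrite(f'pics/ov_{n}.png',c)
"
```

```text
(no output)
```

View pics/ov_scene.png

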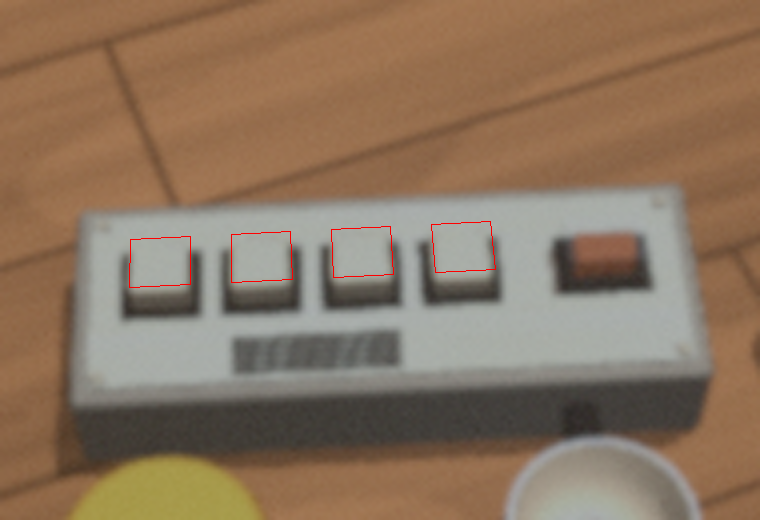

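View pics/ov_top.png

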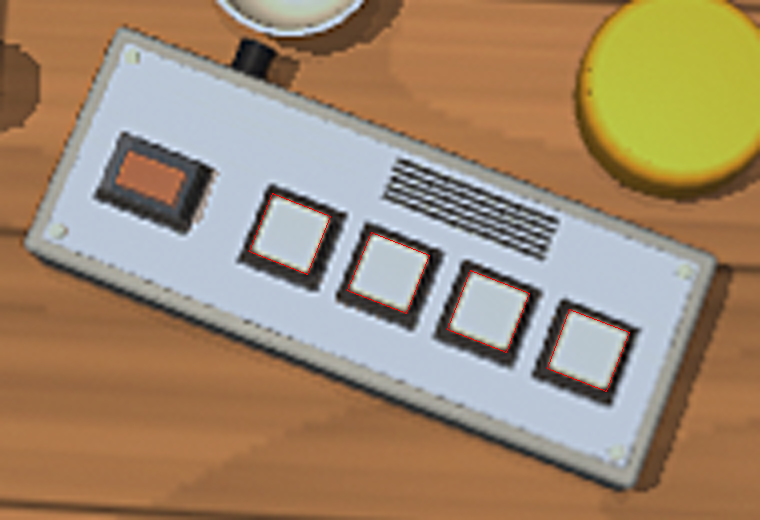

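The overlay fits in the top view. In the scene view it's about 2 px (4 mm) off, so I shift the aim 2 mm toward +x. Now I come down near key 4.

```bash
python3 -m handwheel '{"fingers":[-1,-1,-1],"travel":[[1.2,-0.25,-0.1],[1.2,0,0],[0,0,0]],"delta_rot":[[0,0,0],[0,0,0],[0,0,0]]}'
python3 st.py
python3 -m handwheel '{"fingers":[-1,-1],"travel":[[0.3,0,0],[0,0,0]],"delta_rot":[[0,0,0],[0,0,0]]}'
python3 -m handwheel '{"fingers":[-1,-1],"travel":[[0.3,0,0],[0,0,0]],"delta_rot":[[0,0,0],[0,0,0]]}'
```

```text
t: 2.5
eef_pos: [0.5645, 0.1323, 0.1585]
tcp_rot: [124.7, 89.9, -163.8]
force: [0.0, -0.5, -0.3]
gripper_width: -0.002
t 2.5 p [0.5645 0.1323 0.1585] F [ 0.03 -0.47 -0.28] w -0.002 tipz 0.0855
 x [-0.002 -0.001 -1.   ] zyaw 71.45
1 tool cm [  0.57   0.08 -16.17]
2 tool cm [  0.57   0.08 -10.77]
3 tool cm [ 0.56  0.08 -5.37]
4 tool cm [0.55 0.08 0.03]
t: 2.7
eef_pos: [0.5651, 0.1325, 0.1566]
tcp_rot: [125.9, 90.0, -162.7]
force: [-0.1, 0.6, -0.1]
gripper_width: -0.0
t: 2.9
eef_pos: [0.5651, 0.1325, 0.1537]
tcp_rot: [118.7, 90.0, -169.9]
force: [-0.4, -0.4, -0.3]
gripper_width: 0.002
```

```bash
for i in 1 ; do python3 -m handwheel '{"fingers":[-1,-1,-1],"travel":[[0.2,0,0],[0,0,0],[0,0,0]],"delta_rot":[[0,0,0],[0,0,0],[0,0,0]]}'; python3 -c "
from rig import *
print(sense()['eef_pos'],sense()['force'])"; done
```

```text
t: 3.2
eef_pos: [0.5651, 0.1325, 0.1519]
tcp_rot: [136.7, 90.0, -151.9]
force: [0.6, 0.2, 0.2]
gripper_width: -0.001
[0.56512734 0.13247701 0.15187705] [0.58986597 0.20827933 0.1978878 ]
```

```bash
python3 -m handwheel '{"fingers":[-1,-1,-1],"travel":[[0.1,0,0],[0,0,0],[0,0,0]],"delta_rot":[[0,0,0],[0,0,0],[0,0,0]]}'; python3 -m handwheel '{"fingers":[-1,-1,-1],"travel":[[0.1,0,0],[0,0,0],[0,0,0]],"delta_rot":[[0,0,0],[0,0,0],[0,0,0]]}'
```

```text
t: 3.5
eef_pos: [0.5652, 0.1325, 0.1509]
tcp_rot: [159.2, 90.0, -129.4]
force: [-0.2, 0.9, 0.5]
gripper_width: -0.002
t: 3.8
eef_pos: [0.5653, 0.1325, 0.1503]
tcp_rot: [-51.7, 90.0, 19.8]
force: [-2.0, 0.4, 4.5]
gripper_width: 0.002
```

On key 4 the force jumped from 0.5 to 4.5 N within 0.6 mm, at tip height 0.0773. That is firm and about 2.3 mm low, so it looks latched. I tap key 3 for comparison.

```bash
python3 -m handwheel '{"fingers":[-1,-1,-1,-1,-1,-1],"travel":[[-1.5,0,0],[0,0,-2.7],[0,0,-2.7],[0.9,0,0],[0.2,0,0],[0,0,0]],"delta_rot":[[0,0,0],[0,0,0],[0,0,0],[0,0,0],[0,0,0],[0,0,0]]}'; python3 st.py
for i in 1; do python3 -m handwheel '{"fingers":[-1,-1,-1],"travel":[[0.2,0,0],[0,0,0],[0,0,0]],"delta_rot":[[0,0,0],[0,0,0],[0,0,0]]}'; python3 -m handwheel '{"fingers":[-1,-1,-1],"travel":[[0.1,0,0],[0,0,0],[0,0,0]],"delta_rot":[[0,0,0],[0,0,0],[0,0,0]]}'; done
```

```text
t: 4.4
eef_pos: [0.548, 0.0822, 0.1535]
tcp_rot: [71.9, 90.0, 143.4]
force: [0.1, 0.7, -0.1]
gripper_width: 0.001
t 4.4 p [0.548  0.0822 0.1535] F [ 0.09  0.74 -0.11] w 0.001 tipz 0.0805
 x [-0.001  0.    -1.   ] zyaw 71.5
1 tool cm [  0.04   0.13 -10.9 ]
2 tool cm [ 0.05  0.12 -5.5 ]
3 tool cm [ 0.05  0.12 -0.1 ]
4 tool cm [0.05 0.11 5.3 ]
t: 4.7
eef_pos: [0.5482, 0.082, 0.152]
tcp_rot: [-31.3, 90.0, 40.2]
force: [0.5, 0.9, 1.4]
gripper_width: -0.004
t: 5.0
eef_pos: [0.5481, 0.0815, 0.151]
tcp_rot: [-39.8, 90.0, 31.6]
force: [-0.1, 1.3, 1.7]
gripper_width: -0.004
```

```bash
python3 -m handwheel '{"fingers":[-1,-1,-1],"travel":[[0.1,0,0],[0,0,0],[0,0,0]],"delta_rot":[[0,0,0],[0,0,0],[0,0,0]]}'
python3 -m handwheel '{"fingers":[-1,-1,-1,-1,-1,-1,-1],"travel":[[-1.5,0,0],[0,0,-2.7],[0,0,-2.7],[0.9,0,0],[0.5,0,0],[0.1,0,0],[0,0,0]],"delta_rot":[[0,0,0],[0,0,0],[0,0,0],[0,0,0],[0,0,0],[0,0,0],[0,0,0]]}'; python3 st.py
```

```text
t: 5.3
eef_pos: [0.5481, 0.0814, 0.15]
tcp_rot: [-38.3, 90.0, 33.2]
force: [0.1, 1.9, 3.1]
gripper_width: -0.0
t: 6.0
eef_pos: [0.5307, 0.0306, 0.1496]
tcp_rot: [117.2, 89.9, -171.3]
force: [-1.2, -0.7, 2.1]
gripper_width: 0.005
t 6.0 p [0.5307 0.0306 0.1496] F [-1.22 -0.75  2.11] w 0.005 tipz 0.0766
 x [-0.001 -0.    -1.   ] zyaw 71.5
1 tool cm [-0.34  0.13 -5.46]
2 tool cm [-0.34  0.12 -0.06]
3 tool cm [-0.34  0.11  5.34]
4 tool cm [-0.34  0.11 10.74]
```

Keys 3 and 2 both give softly. Key 1 next.

```bash
python3 -m handwheel '{"fingers":[-1,-1,-1,-1,-1,-1,-1],"travel":[[-1.5,0,0],[0,0,-2.7],[0,0,-2.7],[0.9,0,0],[0.5,0,0],[0.1,0,0],[0,0,0]],"delta_rot":[[0,0,0],[0,0,0],[0,0,0],[0,0,0],[0,0,0],[0,0,0],[0,0,0]]}'; python3 st.py
```

```text
t: 6.7
eef_pos: [0.5138, -0.0202, 0.1497]
tcp_rot: [88.3, 90.0, 159.8]
force: [-1.1, -2.2, 2.9]
gripper_width: 0.003
t 6.7 p [ 0.5138 -0.0202  0.1497] F [-1.14 -2.17  2.93] w 0.003 tipz 0.0767
 x [-0.  0. -1.] zyaw 71.53
1 tool cm [-0.33  0.14 -0.11]
2 tool cm [-0.33  0.13  5.3 ]
3 tool cm [-0.33  0.12 10.7 ]
4 tool cm [-0.33  0.11 16.1 ]
```

All three others gave softly (2–3 N at over 3 mm), so key 4 is the latched one. Back to key 4.

```bash
python3 -m handwheel '{"fingers":[-1,-1,-1,-1,-1,-1,-1,-1],"travel":[[-2,0,0],[0,0,4],[0,0,4],[0,0,4],[0,0,4.15],[1.3,0,0],[0.5,0,0],[0,0,0]],"delta_rot":[[0,0,0],[0,0,0],[0,0,0],[0,0,0],[0,0,0],[0,0,0],[0,0,0],[0,0,0]]}'; python3 st.py
python3 -m handwheel '{"fingers":[-1,-1,-1],"travel":[[0.2,0,0],[0.1,0,0],[0,0,0]],"delta_rot":[[0,0,0],[0,0,0],[0,0,0]]}'; python3 st.py
```

```text
t: 7.5
eef_pos: [0.5643, 0.1317, 0.1512]
tcp_rot: [130.6, 89.9, -158.0]
force: [0.7, -0.8, 0.5]
gripper_width: 0.0
t 7.5 p [0.5643 0.1317 0.1512] F [ 0.65 -0.81  0.5 ] w 0.0 tipz 0.0782
 x [-0.002 -0.001 -1.   ] zyaw 71.46
1 tool cm [ -0.16   0.09 -16.12]
2 tool cm [ -0.17   0.09 -10.71]
3 tool cm [-0.18  0.09 -5.31]
4 tool cm [-0.18  0.09  0.09]
t: 7.8
eef_pos: [0.5649, 0.1308, 0.1497]
tcp_rot: [-123.7, 90.0, -52.3]
force: [-2.2, -0.3, 7.6]
gripper_width: -0.001
t 7.8 p [0.5649 0.1308 0.1497] F [-2.23 -0.34  7.58] w -0.001 tipz 0.0767
 x [ 0. -0. -1.] zyaw 71.34
1 tool cm [ -0.33   0.14 -16.05]
2 tool cm [ -0.33   0.15 -10.64]
3 tool cm [-0.33  0.16 -5.24]
4 tool cm [-0.33  0.17  0.16]
```

Confirmed: 7.6 N at 0.0767. Now the firm press, in steps.

```bash
python3 -m handwheel '{"fingers":[-1,-1,-1],"travel":[[0.2,0,0],[0.1,0,0],[0,0,0]],"delta_rot":[[0,0,0],[0,0,0],[0,0,0]]}'
python3 -m handwheel '{"fingers":[-1,-1,-1],"travel":[[0.1,0,0],[0.1,0,0],[0,0,0]],"delta_rot":[[0,0,0],[0,0,0],[0,0,0]]}'
```

```text
t: 8.1
eef_pos: [0.5649, 0.1308, 0.147]
tcp_rot: [-77.2, 90.0, -5.8]
force: [-3.7, 0.7, 9.6]
gripper_width: 0.0
t: 8.4
eef_pos: [0.5649, 0.1308, 0.1452]
tcp_rot: [-72.1, 90.0, -0.7]
force: [-4.1, -0.2, 12.3]
gripper_width: -0.001
```

```bash
python3 -m handwheel '{"fingers":[-1,-1,-1,-1],"travel":[[0.1,0,0],[0.05,0,0],[0,0,0],[0,0,0]],"delta_rot":[[0,0,0],[0,0,0],[0,0,0],[0,0,0]]}'
python3 -m handwheel '{"fingers":[-1,-1,-1,-1,-1],"travel":[[0.05,0,0],[0,0,0],[0,0,0],[0,0,0],[0,0,0]],"delta_rot":[[0,0,0],[0,0,0],[0,0,0],[0,0,0],[0,0,0]]}'
python3 -c "
from rig import *
import cv2
b=get_image('scene')['pixels'][150:270,200:390]
cv2.imwrite('pics/press.png',cv2.resize(b,None,fx=4,fy=4,interpolation=2))"
```

```text
t: 8.8
eef_pos: [0.5649, 0.1308, 0.1439]
tcp_rot: [-64.4, 90.0, 6.9]
force: [-4.1, -0.3, 13.7]
gripper_width: -0.002
t: 9.3
eef_pos: [0.5649, 0.1308, 0.1435]
tcp_rot: [-63.0, 90.0, 8.3]
force: [-4.1, -1.1, 14.3]
gripper_width: -0.002
```

View pics/press.png

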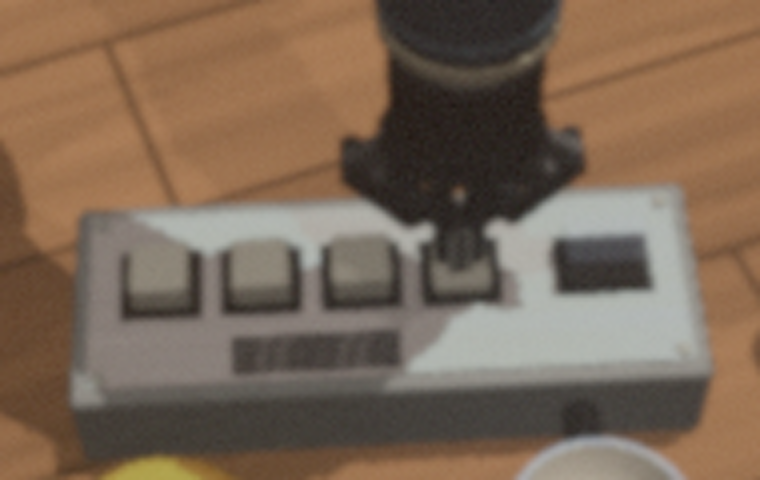

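The window at (602,262) is now dark, so the flag has dropped. I take the hand straight up, then well away.

```bash
python3 -m handwheel '{"fingers":[-1,-1,-1,-1,-1,-1,-1,-1,-1,-1],"travel":[[-0.5,0,0],[-1,0,0],[-3,0,0],[-4,0,0],[-4,0,0],[-3,0,0],[0,3,2.5],[0,3,2.5],[0,3,2.5],[0,3,2.5]],"delta_rot":[[0,0,0],[0,0,0],[0,0,0],[0,0,0],[0,0,0],[0,0,0],[0,0,0],[0,0,0],[0,0,0],[0,0,0]]}'
python3 -m handwheel '{"fingers":[-1,-1,-1,-1,-1,-1,-1],"travel":[[0,2,3.3],[0,2,3.3],[0,2,3.3],[0,2,3.3],[0,2,3.3],[0,0,0],[0,0,0]],"delta_rot":[[0,0,0],[0,0,0],[0,0,0],[0,0,0],[0,0,0],[0,0,0],[0,0,0]]}'
python3 -c "
from rig import *
import cv2
for n in('scene','top'):cv2.imwrite(f'pics/{n}2.png',get_image(n)['pixels'])
b=cv2.imread('pics/scene2.png')[150:270,200:390]
a=cv2.imread('pics/top2.png')[150:345,185:435]
cv2.imwrite('pics/scene2c.png',cv2.resize(b,None,fx=4,fy=4,interpolation=2))
cv2.imwrite('pics/top2c.png',cv2.resize(a,None,fx=3,fy=3,interpolation=2))"
```

```text
t: 10.35
eef_pos: [0.4823, 0.265, 0.2975]
tcp_rot: [-61.8, 90.0, 9.5]
force: [0.9, 0.7, 0.5]
gripper_width: -0.003
t: 11.05
eef_pos: [0.4406, 0.4531, 0.2968]
tcp_rot: [-173.3, 90.0, -101.9]
force: [0.7, -1.0, -0.9]
gripper_width: -0.001
```

View pics/scene2c.png

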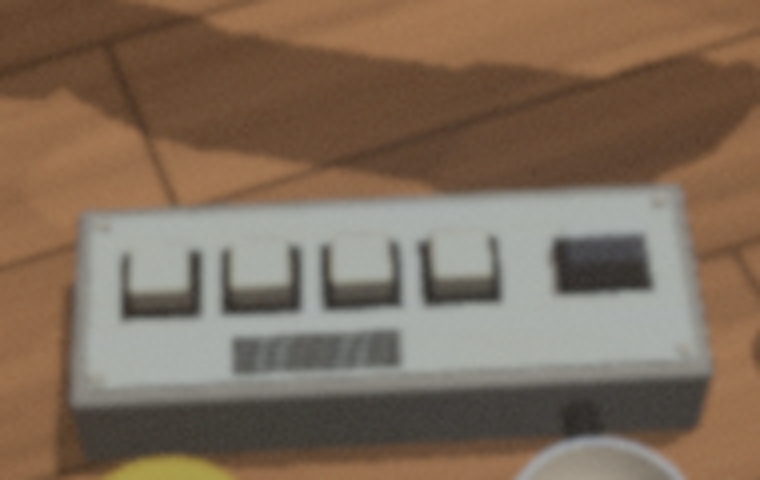

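View pics/top2.png

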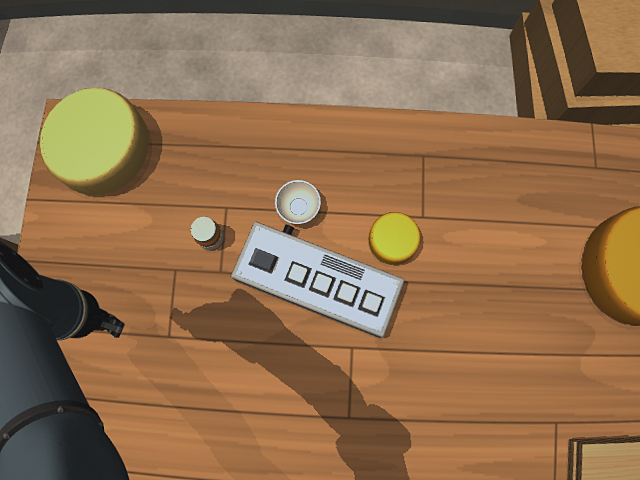

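The flag window is dark in both views: scene crop (602,262), top (263,260). All four keys are up. The bowl (298,202), cheese (395,237) and jar (204,230) haven't moved, and the hand is clear.

```bash
python3 -c "
from rig import *
print(job_done())"
```

```text
the job is handed in; nothing more can be done
None
```

Key 4 was the latched one. I pressed it until it let go and the flag dropped, then moved the hand away and handed the job in at about 11 s.

- **Finding it:** light taps on keys 1, 2 and 3 gave softly, with 2–3 N at 3–4 mm deep. Key 4 stood firm about 2 mm lower, reaching 7.6 N at only about 3.3 mm below the free height.
- **Pressing it:** I took key 4 to about 9.5 mm at 14 N and held it there for over half a second. No free key went deeper than about 3.5 mm.
- **Last checks:** in the final pictures from both cameras the flag window is dark, all four keys are up, and the cheese, bowl and jar are where they started. The force reading was back within its noise of about 1 N.
- **Disagreement:** the two cameras placed the keys about 5–10 mm apart. Combining the views put the key tops at 68–74 mm instead of 80 mm. I aimed 2 mm from the top camera's positions, and contact on the free keys came at about 80 mm, as the task said.

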